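# Check the pocket lamps and rack them battery end down

## Task

Press the lock button of every pocket lamp fully in once and let go: if it stays in the lamp is sound, if it springs back it is worn. Lay the worn lamps flat inside the boot tray. Lift each sound lamp by the discs at its middle to see which end dips, and lay it lengthwise down the slope of the rack, resting on the board with that heavy end lowest; leave the other things on the ledge where they are.

Things in the scene. Friction and masses are not known exactly. Their poses are not given: they have to be found in the camera images.
- lamp1: Pocket lamp (may be absent): square aluminium bar, 130 long (x), 32 wide, 32 high, 0.27 kg; lens and black cap at both ends, which look alike. The battery in one end makes it heavy (mass centre 20 mm off the middle): +x on some lamps, -x on others. Origin: centre of the underside; z up to the lock button's side. All lie button up at the start.
- lamp1_mid (a point): Centre of that lamp's swivel pin, 24 mm above the underside at mid-length. Two steel discs (22 diameter) on the pin stand out 4 mm from the sides, 40 mm across: the place to grip, fingers closing along the lamp's y. Lifted there, the bar swings freely on the pin and its heavy end dips until a stop at 0.62 rad; the other end rises as much.
- lamp1_lock (a joint): That lamp's lock button: grey cylinder, 20 diameter, on top at mid-length, its top 12 mm proud (44 mm above the underside). Value: pressed in, 0 (out, at the start) to 0.008 m (fully in, 4 mm proud). Takes 3 to 4 N. Sound: stays fully in. Worn: springs back when let go, to rest at about 0.002, hardly lower than before.
- lamp2: Pocket lamp (may be absent): square aluminium bar, 130 long (x), 32 wide, 32 high, 0.27 kg; lens and black cap at both ends, which look alike. The battery in one end makes it heavy (mass centre 20 mm off the middle): +x on some lamps, -x on others. Origin: centre of the underside; z up to the lock button's side. All lie button up at the start.
- lamp2_mid (a point): Centre of that lamp's swivel pin, 24 mm above the underside at mid-length. Two steel discs (22 diameter) on the pin stand out 4 mm from the sides, 40 mm across: the place to grip, fingers closing along the lamp's y. Lifted there, the bar swings freely on the pin and its heavy end dips until a stop at 0.62 rad; the other end rises as much.
- lamp2_lock (a joint): That lamp's lock button: grey cylinder, 20 diameter, on top at mid-length, its top 12 mm proud (44 mm above the underside). Value: pressed in, 0 (out, at the start) to 0.008 m (fully in, 4 mm proud). Takes 3 to 4 N. Sound: stays fully in. Worn: springs back when let go, to rest at about 0.002, hardly lower than before.
- lamp3: Pocket lamp (may be absent): square aluminium bar, 130 long (x), 32 wide, 32 high, 0.27 kg; lens and black cap at both ends, which look alike. The battery in one end makes it heavy (mass centre 20 mm off the middle): +x on some lamps, -x on others. Origin: centre of the underside; z up to the lock button's side. All lie button up at the start.
- lamp3_mid (a point): Centre of that lamp's swivel pin, 24 mm above the underside at mid-length. Two steel discs (22 diameter) on the pin stand out 4 mm from the sides, 40 mm across: the place to grip, fingers closing along the lamp's y. Lifted there, the bar swings freely on the pin and its heavy end dips until a stop at 0.62 rad; the other end rises as much.
- lamp3_lock (a joint): That lamp's lock button: grey cylinder, 20 diameter, on top at mid-length, its top 12 mm proud (44 mm above the underside). Value: pressed in, 0 (out, at the start) to 0.008 m (fully in, 4 mm proud). Takes 3 to 4 N. Sound: stays fully in. Worn: springs back when let go, to rest at about 0.002, hardly lower than before.
- lamp4: Pocket lamp (may be absent): square aluminium bar, 130 long (x), 32 wide, 32 high, 0.27 kg; lens and black cap at both ends, which look alike. The battery in one end makes it heavy (mass centre 20 mm off the middle): +x on some lamps, -x on others. Origin: centre of the underside; z up to the lock button's side. All lie button up at the start.
- lamp4_mid (a point): Centre of that lamp's swivel pin, 24 mm above the underside at mid-length. Two steel discs (22 diameter) on the pin stand out 4 mm from the sides, 40 mm across: the place to grip, fingers closing along the lamp's y. Lifted there, the bar swings freely on the pin and its heavy end dips until a stop at 0.62 rad; the other end rises as much.
- lamp4_lock (a joint): That lamp's lock button: grey cylinder, 20 diameter, on top at mid-length, its top 12 mm proud (44 mm above the underside). Value: pressed in, 0 (out, at the start) to 0.008 m (fully in, 4 mm proud). Takes 3 to 4 N. Sound: stays fully in. Worn: springs back when let go, to rest at about 0.002, hardly lower than before.
- lamp5: Pocket lamp (may be absent): square aluminium bar, 130 long (x), 32 wide, 32 high, 0.27 kg; lens and black cap at both ends, which look alike. The battery in one end makes it heavy (mass centre 20 mm off the middle): +x on some lamps, -x on others. Origin: centre of the underside; z up to the lock button's side. All lie button up at the start.
- lamp5_mid (a point): Centre of that lamp's swivel pin, 24 mm above the underside at mid-length. Two steel discs (22 diameter) on the pin stand out 4 mm from the sides, 40 mm across: the place to grip, fingers closing along the lamp's y. Lifted there, the bar swings freely on the pin and its heavy end dips until a stop at 0.62 rad; the other end rises as much.
- lamp5_lock (a joint): That lamp's lock button: grey cylinder, 20 diameter, on top at mid-length, its top 12 mm proud (44 mm above the underside). Value: pressed in, 0 (out, at the start) to 0.008 m (fully in, 4 mm proud). Takes 3 to 4 N. Sound: stays fully in. Worn: springs back when let go, to rest at about 0.002, hardly lower than before.
- rack: Fixed sloping rack: beech board 170 long, 250 wide, falling 35 degrees (0.611 rad) towards the rack's +x; high edge 119, low edge 21 above the ledge. Strips 10 high along the sides, a lip 22 high along the low edge. Room for three lamps side by side, 80 apart. Origin: on the ledge under the board's centre; x down the slope but level, y across, z up.
- rack_face (a point): Centre of the upper face of the sloping board, 70 mm above the ledge, axes as the rack's.
- boot_tray: Fixed grey rubber boot tray, flat, 180 (x) by 230 (y), rim 16 high, 5 thick, floor 5 thick. Origin: centre of the underside.
- canister: Bystander: aluminium screw-top canister, 78 diameter, 200 tall, standing. Origin: centre of the underside.
- polish_tin: Bystander: round steel polish tin, 76 diameter, 24 high. Origin: centre of the underside.
- shoe_brush: Bystander: beech shoe brush, 150 x 50 x 42 high, bristles down. Origin: centre of the underside.
- ice_scraper: Bystander: orange plastic ice scraper lying flat, about 165 long, blade 90 wide, 18 high. Origin: on the underside near its middle.
Things that resemble listed ones, but are neither listed nor needed, are in the scene too. What is shaped like the lamp2 but green is not meant.

How it is judged (in metres and radians):
At the end, for the whole second after the job is handed in: All buttons pressed. Sound lamps (button 5.5 mm in or more) at rest on the rack board, heavy end lower, 21 to 52 degrees from level. Worn lamps (button sprung back to 0.8 to 4.5 mm) at rest, level within 11 degrees, middle inside the boot tray rim and under 50 mm high (value of joint each of lamp1_lock, lamp3_lock, lamp4_lock above 0.0055 m and x of lamp1_mid in the frame of rack between -0.085 and 0.1 m and y of lamp1_mid in the frame of rack between -0.125 and 0.125 m and contact force between each of lamp1, lamp3, lamp4 and rack above 0.4 N and angle between lamp1's own x axis and vertical between 1.95 and 2.5 rad and linear speed of each of lamp1, lamp2, lamp3, lamp4, lamp5 below 0.03 m/s and value of joint lamp2_lock between 0.0008 and 0.0045 m and x of lamp2_mid in the frame of boot_tray between -0.09 and 0.09 m and y of lamp2_mid in the frame of boot_tray between -0.115 and 0.115 m and height (world z) of each of lamp2_mid, lamp5_mid below 0.05 m and angle between lamp2's own x axis and vertical between 1.37 and 1.77 rad and x of lamp3_mid in the frame of rack between -0.085 and 0.1 m and y of lamp3_mid in the frame of rack between -0.125 and 0.125 m and angle between lamp3's own x axis and vertical between 0.64 and 1.19 rad and x of lamp4_mid in the frame of rack between -0.085 and 0.1 m and y of lamp4_mid in the frame of rack between -0.125 and 0.125 m and angle between lamp4's own x axis and vertical between 1.95 and 2.5 rad and value of joint lamp5_lock between 0.0008 and 0.0045 m and x of lamp5_mid in the frame of boot_tray between -0.09 and 0.09 m and y of lamp5_mid in the frame of boot_tray between -0.115 and 0.115 m and angle between lamp5's own x axis and vertical between 1.37 and 1.77 rad); the robot touches nothing.
It fails at once if the canister is shifted more than 4 cm (distance of canister from where it was at the start of the episode above 0.04 m).
It fails at once if the polish tin is shifted more than 4 cm (distance of polish_tin from where it was at the start of the episode above 0.04 m).
It fails at once if the shoe brush is shifted more than 4 cm (distance of shoe_brush from where it was at the start of the episode above 0.04 m).
It fails at once if the ice scraper is shifted more than 4 cm (distance of ice_scraper from where it was at the start of the episode above 0.04 m).
Of lamp1, lamp2, lamp3, lamp4, lamp5 only 4 to 5 are there at a start; the rules pass over those that are not, and their reading is None.
At some moment in a run one of lamp1, lamp2, lamp3, lamp4, lamp5 may be knocked a few centimetres aside while the robot is not near it.
Once in a run the grip may slacken for a moment while it holds something.
It also fails if it takes over 210 s, if anything falls off the work surface, if the arm or the gripper's body presses on something with over 40 N, if the wrist force passes 120 N, or if a joint passes its speed limit or range.

## Robot

A 6-joint arm with a two-finger parallel gripper is mounted at the origin on the work surface. World frame = base frame: x ahead of the robot, y to its left, z up, the work surface at z = 0. Lengths are in m, angles in degrees, forces in N, time in s.
With the tool pointing down it reaches from about 0.375 to 0.9 m from the base axis. Payload 3.1 kg.
Tool frame: the origin (TCP) lies at the very end of the fingers, on their centre line; the grasp point (between the pads) lies 19 mm behind it (grasp_offset is the distance from the TCP to the grasp point, in m); z points along the fingers, y is the direction in which the jaws open and shut (so a half turn about z gives the same grasp; the last joint's range is limited). The gripper opens to 87 mm and grips with 3 to 60 N. Pads are 19 mm wide; open, the fingers measure 117 mm over their backs; the gripper's body (75 mm by 190 mm) begins 51 mm behind the grasp point.
Start: joints at [56.293, 30.224, 82.088, -0, 67.689, -10.227], TCP at [0.249, 0.573, 0.223] pointing down, gripper open.
Joint ranges: [-176.69, 176.69], [-43.24, 126.21], [12.49, 139.97], [-82, 262], [0, 151.66], [-163.58, 163.58]. Speed limits (degrees/s): [159.86, 159.86, 180, 180, 180, 180].

## Interface

Orientations are given as a 3x3 rotation matrix whose columns are the frame's x, y, z axes.
In Python, from rig import * gives the robot as it stands. The module is installed in compiled form; this text tells all that it offers.
- The arm moves only by the tool play_rows, never from a script. Its argument "plan" is a list that holds one entry, the list of rows, each a list of 7 numbers: the shift along the world's x, y, z each as a share of 5 cm, from -1 to 1, then the turn, a rotation vector about the world's x, y, z each as a share of pi rad, from -1 to 1, then the gripper's target within -1 to 1 (fully open at 1, half-way at 0, shut at -1). A call has 1 to 12 rows; each row shifts and turns the commanded pose from where the row before left it; what a row does not reach is not made up. A row lasts 1/10 s, in which the tool goes at most 50 mm and 8.59 degrees, less where a joint would pass 70% of its speed; a pose out of reach is approached as far as the arm can. A call with a number of a shift or a turn outside -1 to 1 is refused whole. A call with a gripper value outside its range is refused whole. The fingers move at their own pace and stop on an object; the grip force is fixed at half the most. Time passes only in rows, so rows that do not move let the fingers close. It gives the time, the measured TCP pose, the force and the opening at its end, in the units of the state.
- read_state(): the state, without advancing time (a new reading comes with each control period).
- capture(name): name is "scene" or "top"; returns the picture (420x560x3 uint8, red, green, blue); there is no depth.
- camera_params(name): a dict with "intrinsics" (3x3 intrinsics, pixels), "k1" (the pictures are not rectified: a ray, as slopes to the right and down, at radius r is drawn at 1 + k1 r^2 times it, then the intrinsics apply), "R" (3x3) and "t" (3): a world point X has camera coordinates R X + t. Camera axes: x right, y down, z forward; pixel columns grow to the right and rows downward; lengths in m; the calibration is good to about 2 mm. A picture is of the moment at which its call begins. camera_params takes no time and is no camera call.
- hand_in(): hands the job in, once; it reports no verdict.
The state is a dict: "time_s": time; "joint_positions": joint angles; "qvel": joint speeds; "tau": joint torques, N m; "position": TCP position; "tcp_rot": TCP orientation; "force": force on the tool from outside, world axes, zero at the start; "moment": the same for the moment, N m; "opening": opening from 0.0 (shut) to 1.0 (fully open).
Only numpy, scipy, OpenCV 4.12 (cv2) and the standard library are available. Lean on these libraries where they do the work, as an engineer would, in place of code of your own. Each camera call takes 0.05 s, during which the arm holds its last target. There are 200 camera calls.

## Working session

There is one attempt and no reset: what is moved stays moved. The work goes in short steps, Python scripts to look and compute and a tool call to move; the robot and the scene stay as the last step left them, time stands still between calls to the robot, and variables do not carry over. Pictures are saved under pics/ and viewed, about 12 in all and at most 16, crops included, and the job is handed in when it is done.

Besides the shell and the picture viewer there is one more tool, called after "Emit:" as name(argument=value, ...), one argument or row to a line, values as JSON. play_rows: Moves the arm, as the interface text tells. Its arguments: {"type":"object","properties":{"plan":{"type":"array"}},"required":["plan"]}

```bash
mkdir -p pics
cat > h.py <<'E'
from rig import *
import numpy as np, cv2
def ray(cam,u,v):
    p=camera_params(cam);K=np.array(p["intrinsics"]);R=np.array(p["R"]);t=np.array(p["t"])
    x=(u-K[0,2])/K[0,0];y=(v-K[1,2])/K[1,1]
    rd=np.hypot(x,y);r=rd
    for _ in range(20): r=rd/(1+p["k1"]*r*r)
    s=r/rd if rd>0 else 1
    return -R.T@t, R.T@np.array([x*s,y*s,1])
def onz(cam,u,v,z):
    c,d=ray(cam,u,v); return c+d*(z-c[2])/d[2]
def proj(cam,X):
    p=camera_params(cam);K=np.array(p["intrinsics"]);c=np.array(p["R"])@np.array(X,float)+np.array(p["t"])
    x,y=c[:2]/c[2];s=1+p["k1"]*(x*x+y*y);return K[0,0]*x*s+K[0,2],K[1,1]*y*s+K[1,2]
def snap(cam,name,crop=None,scale=1):
    im=capture(cam); cv2.imwrite(f"pics/{name}_full.png",im[...,::-1])
    o=im
    if crop: o=im[crop[1]:crop[3],crop[0]:crop[2]]
    o=cv2.resize(o,None,fx=scale,fy=scale,interpolation=cv2.INTER_CUBIC)
    cv2.imwrite(f"pics/{name}.png",o[...,::-1]); return im
E
python3 - <<'E'
from h import *
a=capture("top");b=capture("scene")
for n,i in(("top0",a),("scene0",b)): cv2.imwrite(f"pics/{n}.png",cv2.resize(i,(800,600),interpolation=cv2.INTER_CUBIC)[...,::-1]); cv2.imwrite(f"pics/{n}_raw.png",i[...,::-1])
for c in("top","scene"):
    p=camera_params(c);print(c,np.round(p["intrinsics"],1).tolist(),p["k1"],ray(c,280,210))
print(read_state())
E
```

```text
top [[412.9, 0.0, 280.0], [0.0, 412.9, 207.1], [0.0, 0.0, 1.0]] -0.08288691450536793 (array([ 0.26058949, -0.10514163,  1.33649867]), array([ 0.16672773,  0.01348635, -0.98593625]))
scene [[505.5, 0.0, 277.3], [0.0, 505.5, 204.8], [0.0, 0.0, 1.0]] -0.12659735284324677 (array([ 1.68183663, -0.90297896,  1.35835842]), array([-0.60953568,  0.42488201, -0.66938446]))
{'time_s': 0.1, 'joint_positions': array([ 5.62940287e+01,  3.02729761e+01,  8.21490727e+01, -9.47143349e-05,
        6.76895433e+01, -1.02273258e+01]), 'qvel': array([ 0.00250432, -0.16670463, -0.14389411,  0.05419814, -0.02080314,
        0.05731921]), 'tau': array([-2.73335663e-04, -4.40986633e+01, -1.77151734e+01,  6.34569721e-02,
        5.33811806e-02, -4.57799968e-05]), 'position': array([0.24860643, 0.57270945, 0.22167645]), 'tcp_rot': array([[-9.17208692e-01,  3.98405635e-01, -1.07953815e-03],
       [ 3.98406949e-01,  9.17207324e-01, -1.62108965e-03],
       [ 3.44309043e-04, -1.91697302e-03, -9.99998103e-01]]), 'force': array([ 0.12189599, -0.05621313,  0.38821325]), 'moment': array([ 0.01755517, -0.00478478, -0.03038885]), 'opening': 0.99816746814352}
```

View pics/top0.png

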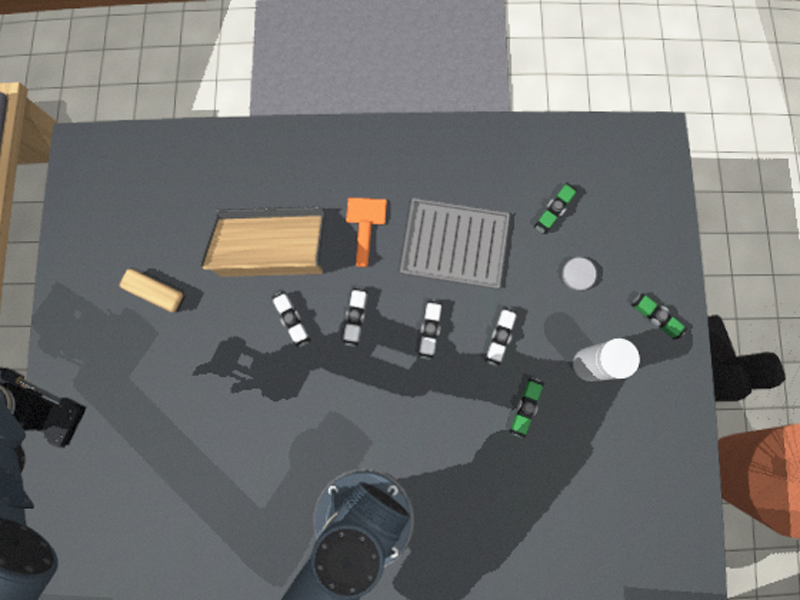

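View pics/scene0.png

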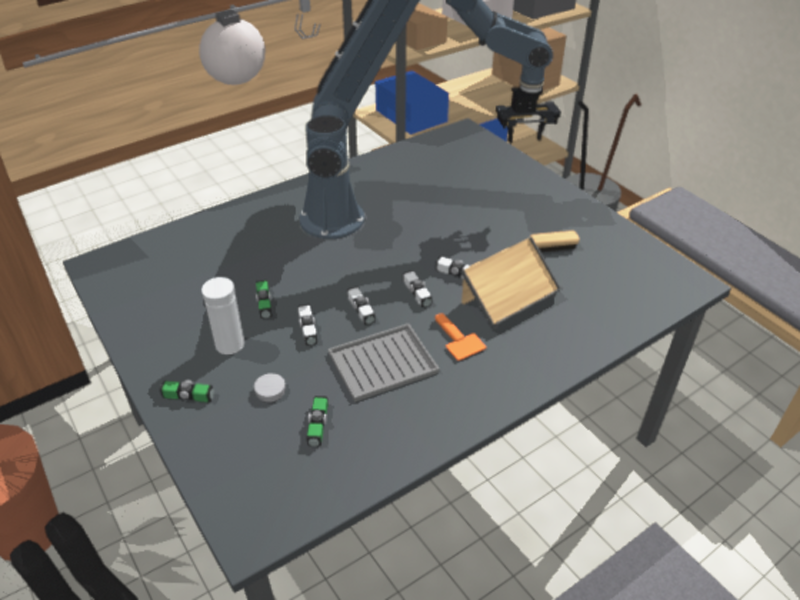

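The top picture has four white/aluminium lamps, at about (292,318), (355,316), (430,328) and (502,335) in the 800-px view. They fit the listed lamps. The three green ones at (557,207), (660,315) and (527,407) are decoys. Next I measure the lamps, rack and tray, and enlarge the rack area.

Run:
```python
from h import *
a=cv2.imread("pics/top0_raw.png");b=cv2.imread("pics/scene0_raw.png")
c1=cv2.resize(a[135:265,135:370],(800,442),interpolation=cv2.INTER_CUBIC)
cv2.imwrite("pics/c1.png",c1)
c2=cv2.resize(b[150:290,200:410],(800,533),interpolation=cv2.INTER_CUBIC);cv2.imwrite("pics/c2.png",c2)
hsv=cv2.cvtColor(a,cv2.COLOR_BGR2HSV)
# lamps: bright low sat  within window
m=((hsv[...,1]<45)&(hsv[...,2]>125)).astype(np.uint8)
m[:, :185]=0;m[:195]=0;m[265:]=0;m[:,370:]=0
m=cv2.morphologyEx(m,cv2.MORPH_CLOSE,np.ones((9,9)))
n,l,s,cc=cv2.connectedComponentsWithStats(m)
for i in range(1,n):
    if s[i,4]<40: continue
    r=cv2.minAreaRect(cv2.findContours((l==i).astype(np.uint8),0,2)[0][0])
    bx=cv2.boxPoints(r);W=np.array([onz("top",u,v,.032)[:2] for u,v in bx])
    e=W[1]-W[0],W[2]-W[1];L=max(e,key=np.linalg.norm)
    print(np.round(cc[i]),s[i,4],"ctr",W.mean(0).round(4),"sizes",[round(float(np.linalg.norm(x)),3) for x in e],"ang",np.degrees(np.arctan2(L[1],L[0])).round(1))
for nm,pts,z in(("tray",[(413,199),(511,213),(499,288),(402,272)],.016),):
    print(nm,[onz("top",u*.7,v*.7,z).round(3)[:2] for u,v in pts])
for nm,u,v,z in (("brush",151,290,.042),("scr",366,210,.01),("scrhandle",362,265,.018),("can",620,358,.2),("tin",580,273,.024)): print(nm,onz("top",u*.7,v*.7,z).round(3))
```

```text
[335. 197.] 144 ctr [ 0.5187 -0.247 ] sizes [0.126, 0.02] ang -90.6
[248. 220.] 379 ctr [0.4486 0.0154] sizes [0.114, 0.04] ang -6.6
[202. 222.] 382 ctr [0.4439 0.1629] sizes [0.043, 0.114] ang -155.9
[301. 229.] 387 ctr [ 0.4179 -0.1537] sizes [0.113, 0.04] ang -4.6
[351. 235.] 411 ctr [ 0.3972 -0.3104] sizes [0.122, 0.042] ang -23.5
tray [array([ 0.724, -0.119]), array([ 0.687, -0.348]), array([ 0.509, -0.313]), array([ 0.549, -0.092])]
brush [0.508 0.481 0.042]
scr [ 0.7   -0.009  0.01 ]
scrhandle [ 0.566 -0.001  0.018]
can [ 0.334 -0.514  0.2  ]
tin [ 0.541 -0.499  0.024]
```

View pics/c1.png

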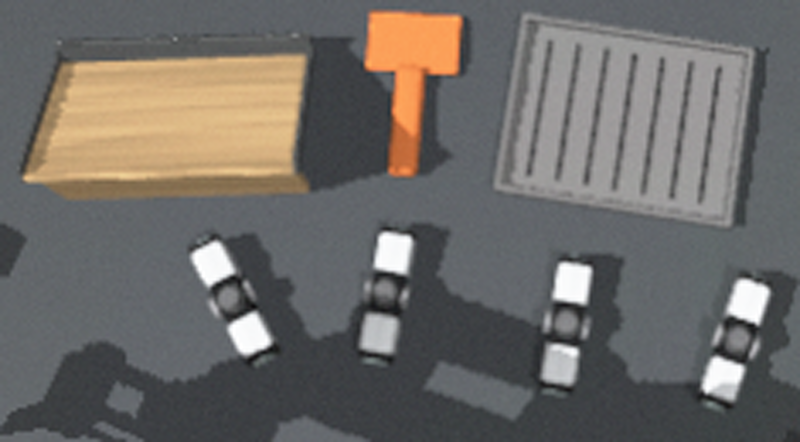

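View pics/c2.png

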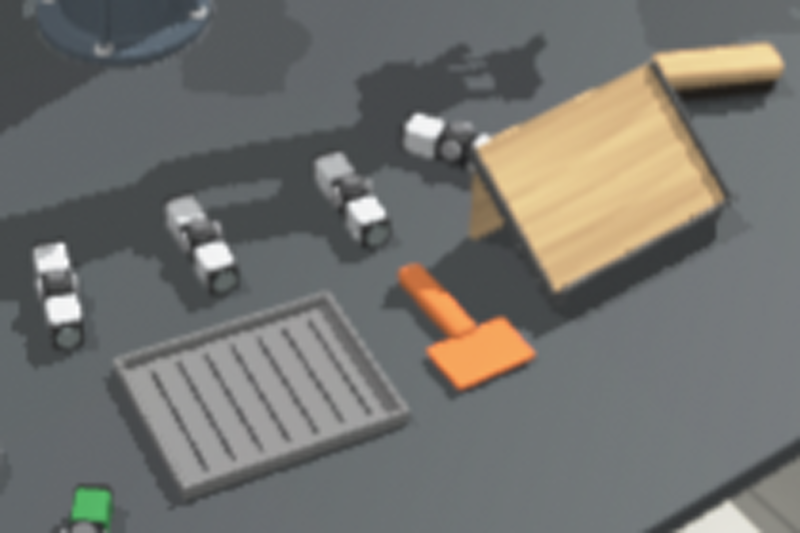

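The rack's high edge is nearest the robot, and it falls away (+x) to the dark lip. Each lamp shows as two white blobs with a dark button between them. I use the blob centroids for axis and centre.

```bash
cat >> h.py <<'E'
def lamps(im,win=(185,195,370,265),zt=.032,thr=120):
    h=cv2.cvtColor(im,cv2.COLOR_RGB2HSV);m=((h[...,1]<45)&(h[...,2]>thr)).astype(np.uint8)
    w=np.zeros_like(m);w[win[1]:win[3],win[0]:win[2]]=1;m*=w
    n,l,s,c=cv2.connectedComponentsWithStats(m,connectivity=4)
    B=[(c[i],s[i,4],onz("top",*c[i],zt)[:2]) for i in range(1,n) if 60<s[i,4]<400]
    out=[]
    for i in range(len(B)):
        for j in range(i):
            d=B[i][2]-B[j][2];L=np.linalg.norm(d)
            if .05<L<.095:
                if d[0]<0:d=-d
                out.append(((B[i][2]+B[j][2])/2,np.degrees(np.arctan2(d[1],d[0])),L,B[i][1],B[j][1]))
    return out
E
python3 - <<'E'
from h import *
im=capture("top")
for o in lamps(im): print(o[0].round(4),o[1].round(1),round(float(o[2]),3),o[3:])
f=lambda x,y:(135+x*235/800,135+y*130/442)
for p in((232,297),(386,292),(568,322),(737,337)): print("btn",onz("top",*f(*p),.044).round(3))
for n,p,z in(("HL",(25,180),.119),("HR",(308,178),.119),("LR",(306,55),.021),("LL",(70,58),.021)): print(n,onz("top",*f(*p),z).round(3))
g=lambda x,y:(200+x*210/800,150+y*140/533)
for n,p,z in(("HL",(655,65),.119),("HR",(477,155),.119),("LR",(557,290),.04),("LL",(725,198),.04)): print("scene",n,onz("scene",*g(*p),z).round(3))
for p in((450,145),(352,190),(207,232),(58,285)): print("btn scene",onz("scene",*g(*p),.04).round(3))
E
```

```text
[0.4432 0.1624] 28.0 0.077 (np.int32(125), np.int32(126))
[0.4475 0.0151] -9.7 0.077 (np.int32(112), np.int32(126))
[ 0.4171 -0.1532] -9.3 0.077 (np.int32(117), np.int32(126))
[ 0.4006 -0.3104] -19.9 0.077 (np.int32(127), np.int32(133))
btn [0.442 0.157 0.044]
btn [0.445 0.013 0.044]
btn [ 0.416 -0.156  0.044]
btn [ 0.4   -0.312  0.044]
HL [0.539 0.333 0.119]
HR [0.538 0.076 0.119]
LR [0.684 0.095 0.021]
LL [0.685 0.33  0.021]
scene HL [0.55  0.341 0.119]
scene HR [0.56  0.089 0.119]
scene LR [0.697 0.088 0.04 ]
scene LL [0.691 0.324 0.04 ]
btn scene [0.459 0.139 0.04 ]
btn scene [0.46  0.009 0.04 ]
btn scene [ 0.429 -0.152  0.04 ]
btn scene [ 0.412 -0.316  0.04 ]
```

Emit:
play_rows(
  plan=[
    [[0.324, -0.688, -0.2, 0, 0, 0.011, -1], [0.324, -0.688, -0.2, 0, 0, 0.011, -1], [0.324, -0.688, -0.2, 0, 0, 0.011, -1], [0.324, -0.688, -0.2, 0, 0, 0.011, -1], [0.324, -0.688, -0.2, 0, 0, 0.011, -1], [0.324, -0.688, -0.2, 0, 0, 0.011, -1], [0.324, -0.688, -0.2, 0, 0, 0.011, -1], [0.324, -0.688, -0.2, 0, 0, 0.011, -1], [0.324, -0.688, -0.2, 0, 0, 0.011, -1], [0.324, -0.688, -0.2, 0, 0, 0.011, -1], [0.324, -0.688, -0.2, 0, 0, 0.011, -1], [0.324, -0.688, -0.2, 0, 0, 0.011, -1]],
  ],
)

```text
time_s: 1.35
position: [0.4439, 0.159, 0.1021]
tcp_rot: [[-1.0, -0.006, 0.0], [-0.006, 1.0, 0.0], [-0.0, 0.0, -1.0]]
force: [2.0, 0.2, -0.2]
opening: 0.032
```

Emit:
play_rows(
  plan=[
    [[0, 0, -0.46, 0, 0, 0, -1], [0, 0, -0.46, 0, 0, 0, -1], [0, 0, 0, 0, 0, 0, -1], [0, 0, 0, 0, 0, 0, -1]],
  ],
)

```text
time_s: 1.75
position: [0.4431, 0.1604, 0.0564]
tcp_rot: [[-1.0, -0.005, -0.001], [-0.005, 1.0, -0.0], [0.001, -0.0, -1.0]]
force: [0.3, -0.0, -0.2]
opening: 0.001
```

```bash
cat >> h.py <<'E'
def duo(name,X,r=45):
    o=[]
    for c in("top","scene"):
        im=capture(c);u,v=map(int,proj(c,X));u=min(max(u,r),559-r);v=min(max(v,r),419-r)
        o.append(cv2.resize(im[v-r:v+r,u-r:u+r],(400,400),interpolation=cv2.INTER_CUBIC))
    cv2.imwrite(f"pics/{name}.png",np.hstack(o)[...,::-1])
E
python3 -c "
from h import *
duo('a1',(.443,.16,.04))"
```

```text
(no output)
```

View pics/a1.png

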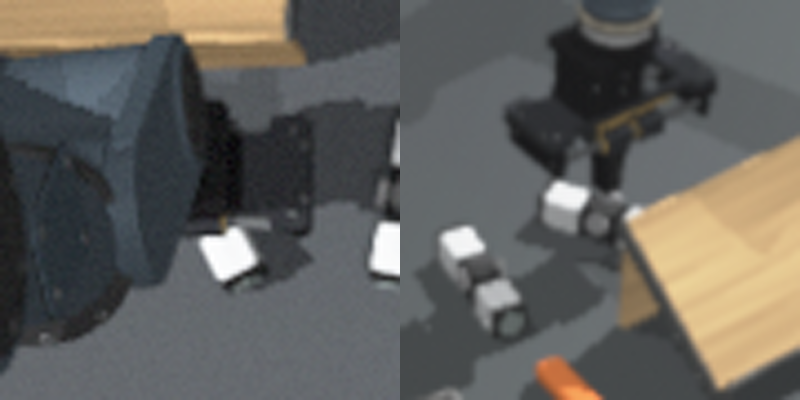

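The closed fingers stand over lamp A's button. The scene half shows the finger tip near (610,185) and the disc near (600,212). Pressing now.

Emit:
play_rows(
  plan=[
    [[0, 0, -0.14, 0, 0, 0, -1], [0, 0, -0.1, 0, 0, 0, -1], [0, 0, -0.1, 0, 0, 0, -1], [0, 0, -0.1, 0, 0, 0, -1], [0, 0, 0, 0, 0, 0, -1], [0, 0, 0, 0, 0, 0, -1], [0, 0, 0, 0, 0, 0, -1]],
  ],
)

```text
time_s: 2.55
position: [0.4438, 0.1607, 0.0362]
tcp_rot: [[-1.0, -0.005, 0.002], [-0.005, 1.0, 0.0], [-0.002, 0.0, -1.0]]
force: [-2.5, 0.8, 20.1]
opening: 0.006
```

Emit:
play_rows(
  plan=[
    [[0, 0, 0.06, 0, 0, 0, -1], [0, 0, 0.05, 0, 0, 0, -1], [0, 0, 0, 0, 0, 0, -1], [0, 0, 0, 0, 0, 0, -1], [0, 0, 0, 0, 0, 0, -1]],
  ],
)

```text
time_s: 3.05
position: [0.4431, 0.1604, 0.0397]
tcp_rot: [[-1.0, -0.005, -0.001], [-0.005, 1.0, -0.0], [0.001, -0.0, -1.0]]
force: [-0.1, 0.3, 0.2]
opening: 0.003
```

Emit:
play_rows(
  plan=[
    [[0, 0, 0.6, 0, 0, 0, -1], [0.02, -0.73, 0, 0, 0, 0, -1], [0.02, -0.73, 0, 0, 0, 0, -1], [0.02, -0.73, 0, 0, 0, 0, -1], [0, -0.73, 0, 0, 0, 0, -1], [0, 0, -0.3, 0, 0, 0, -1], [0, 0, -0.2, 0, 0, 0, -1], [0, 0, -0.07, 0, 0, 0, -1], [0, 0, -0.07, 0, 0, 0, -1], [0, 0, -0.07, 0, 0, 0, -1], [0, 0, 0, 0, 0, 0, -1], [0, 0, 0, 0, 0, 0, -1]],
  ],
)

```text
time_s: 4.25
position: [0.4462, 0.015, 0.0362]
tcp_rot: [[-1.0, -0.007, 0.001], [-0.007, 1.0, -0.001], [-0.001, -0.001, -1.0]]
force: [-2.6, -2.1, 19.2]
opening: 0.006
```

Emit:
play_rows(
  plan=[
    [[0, 0, 0.06, 0, 0, 0, -1], [0, 0, 0.05, 0, 0, 0, -1], [0, 0, 0, 0, 0, 0, -1], [0, 0, 0, 0, 0, 0, -1], [0, 0, 0, 0, 0, 0, -1]],
  ],
)

```text
time_s: 4.75
position: [0.4462, 0.0146, 0.0398]
tcp_rot: [[-1.0, -0.005, -0.001], [-0.005, 1.0, 0.0], [0.001, 0.0, -1.0]]
force: [-0.2, -0.2, 0.0]
opening: 0.005
```

Emit:
play_rows(
  plan=[
    [[0, 0, 0.6, 0, 0, 0, -1], [-0.146, -0.842, 0, 0, 0, 0, -1], [-0.146, -0.842, 0, 0, 0, 0, -1], [-0.146, -0.842, 0, 0, 0, 0, -1], [-0.146, -0.842, 0, 0, 0, 0, -1], [0, 0, -0.3, 0, 0, 0, -1], [0, 0, -0.2, 0, 0, 0, -1], [0, 0, -0.07, 0, 0, 0, -1], [0, 0, -0.07, 0, 0, 0, -1], [0, 0, -0.07, 0, 0, 0, -1], [0, 0, 0, 0, 0, 0, -1], [0, 0, 0, 0, 0, 0, -1]],
  ],
)

```text
time_s: 5.95
position: [0.4169, -0.1529, 0.0362]
tcp_rot: [[-1.0, -0.008, -0.0], [-0.008, 1.0, -0.001], [0.0, -0.001, -1.0]]
force: [-3.2, -0.8, 19.2]
opening: 0.005
```

Emit:
play_rows(
  plan=[
    [[0, 0, 0.06, 0, 0, 0, -1], [0, 0, 0.05, 0, 0, 0, -1], [0, 0, 0, 0, 0, 0, -1], [0, 0, 0, 0, 0, 0, -1], [0, 0, 0, 0, 0, 0, -1]],
  ],
)

```text
time_s: 6.45
position: [0.4171, -0.1535, 0.0399]
tcp_rot: [[-1.0, -0.005, -0.0], [-0.005, 1.0, 0.0], [0.0, 0.0, -1.0]]
force: [0.9, 2.1, 1.4]
opening: 0.002
```

Emit:
play_rows(
  plan=[
    [[0, 0, 0, 0, 0, 0, -1], [0, 0, 0, 0, 0, 0, -1], [0, 0, 0, 0, 0, 0, -1], [0, 0, 0, 0, 0, 0, -1]],
  ],
)

```text
time_s: 6.85
position: [0.4172, -0.1541, 0.0399]
tcp_rot: [[-1.0, -0.005, -0.0], [-0.005, 1.0, -0.0], [0.0, -0.0, -1.0]]
force: [-0.3, -0.2, 0.4]
opening: 0.005
```

```bash
python3 -c "
from h import *
for i in range(4): capture('top');print(read_state()['force'].round(2))"
```

```text
[ 0.34 -0.05  0.8 ]
[-0.03 -0.5   0.42]
[-0.2  -0.42  1.32]
[-0.53  0.24  0.49]
```

Emit:
play_rows(
  plan=[
    [[0, 0, -0.045, 0, 0, 0, -1], [0, 0, 0, 0, 0, 0, -1], [0, 0, 0, 0, 0, 0, -1], [0, 0, 0, 0, 0, 0, -1]],
  ],
)

```text
time_s: 7.45
position: [0.4172, -0.1541, 0.0378]
tcp_rot: [[-1.0, -0.005, 0.0], [-0.005, 1.0, -0.0], [-0.0, -0.0, -1.0]]
force: [-0.1, -0.6, 1.4]
opening: 0.007
```

```bash
python3 -c "
from h import *
for i in range(5): capture('top');print(read_state()['force'].round(2),read_state()['position'][2])"
```

```text
[-0.35 -0.87  1.26] 0.037800555676393136
[-1.12 -1.65  1.92] 0.03779398573371248
[-0.47 -0.73  2.18] 0.03782091813586323
[-1.01 -1.32  1.55] 0.03780524343596135
[-0.56 -1.04  1.18] 0.03781995739914247
```

C still pushes back (about 0.7 N at 40 mm and 1.6 N at 37.8 mm), so C is worn. D is next.

Emit:
play_rows(
  plan=[
    [[0, 0, 0.645, 0, 0, 0, -1], [-0.085, -0.785, 0, 0, 0, 0, -1], [-0.085, -0.785, 0, 0, 0, 0, -1], [-0.085, -0.785, 0, 0, 0, 0, -1], [-0.085, -0.785, 0, 0, 0, 0, -1], [0, 0, -0.3, 0, 0, 0, -1], [0, 0, -0.2, 0, 0, 0, -1], [0, 0, -0.07, 0, 0, 0, -1], [0, 0, -0.07, 0, 0, 0, -1], [0, 0, -0.07, 0, 0, 0, -1], [0, 0, 0, 0, 0, 0, -1], [0, 0, 0, 0, 0, 0, -1]],
  ],
)

```text
time_s: 8.9
position: [0.3998, -0.3098, 0.0363]
tcp_rot: [[-1.0, -0.007, -0.001], [-0.007, 1.0, 0.0], [0.001, 0.0, -1.0]]
force: [-3.8, 0.5, 14.2]
opening: 0.004
```

Emit:
play_rows(
  plan=[
    [[0, 0, 0.04, 0, 0, 0, -1], [0, 0, 0.03, 0, 0, 0, -1], [0, 0, 0, 0, 0, 0, -1], [0, 0, 0, 0, 0, 0, -1], [0, 0, 0, 0, 0, 0, -1]],
  ],
)

```text
time_s: 9.4
position: [0.4002, -0.3103, 0.0379]
tcp_rot: [[-1.0, -0.005, -0.0], [-0.005, 1.0, 0.001], [0.0, 0.001, -1.0]]
force: [0.2, 1.9, 3.4]
opening: 0.005
```

```bash
python3 -c "
from h import *
for i in range(5): capture('top');print(read_state()['force'].round(2),read_state()['position'][2])"
```

```text
[-0.2   2.74  2.99] 0.03787257907461308
[0.56 2.04 2.52] 0.037870771845036705
[1.08 2.67 1.49] 0.037869202796111834
[-0.61  0.65  2.5 ] 0.037870863032176086
[-0.66  0.24  0.75] 0.03788812809761744
```

Emit:
play_rows(
  plan=[
    [[0, 0, 0.6, 0, 0, 0, 1], [0, 0, 0.8, 0, 0, 0, 1], [-0.2, 0, 0.8, 0, 0, 0, 1], [-0.2, 0, 0.2, 0, 0, 0, 1]],
  ],
)

```text
time_s: 10.05
position: [0.3819, -0.3137, 0.1616]
tcp_rot: [[-1.0, -0.006, 0.005], [-0.006, 1.0, -0.008], [-0.005, -0.008, -1.0]]
force: [-0.6, -0.3, -0.0]
opening: 0.282
```

Run:
```python
from h import *
im=capture("scene");t=capture("top")
o=[]
for X in((.443,.16,.03),(.446,.014,.03),(.417,-.154,.03),(.4,-.311,.03)):
    u,v=map(int,proj("scene",X));o.append(cv2.resize(im[v-22:v+22,u-22:u+22],(400,300),interpolation=cv2.INTER_CUBIC))
cv2.imwrite("pics/b1.png",np.vstack([np.hstack(o[:2]),np.hstack(o[2:])])[...,::-1])
for o in lamps(t): print(o[0].round(4),o[1].round(1),round(float(o[2]),3),o[3:])
```

```text
(no output)
```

View pics/b1.png

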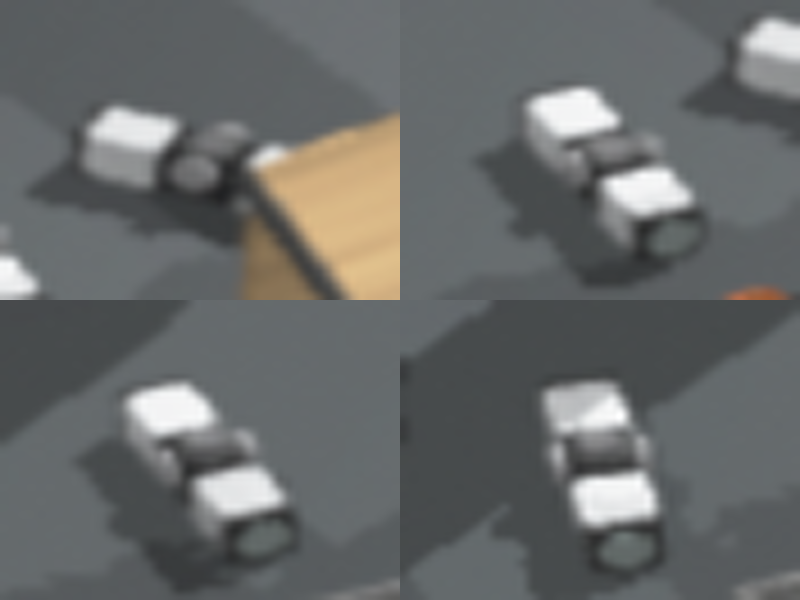

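Run:
```python
from h import *
t=capture("top")
for thr in(120,150,170,190):
  for o in lamps(t,thr=thr): print(thr,o[0].round(4),o[1].round(1),round(float(o[2]),3),o[3:])
print(read_state()["position"].round(4))
```

```text
[ 0.3799 -0.3113  0.1582]
```

Run:
```python
from h import *
t=capture("top");cv2.imwrite("pics/t2_raw.png",t[...,::-1])
cv2.imwrite("pics/t2.png",cv2.resize(t[100:320,120:480],(800,489),interpolation=cv2.INTER_CUBIC)[...,::-1])
h=cv2.cvtColor(t,cv2.COLOR_RGB2HSV)
for c in((197,213),(207,232),(249,213),(248,233)):
    print(c,h[c[1],c[0]])
```

```text
(197, 213) [100   3 233]
(207, 232) [102  58 119]
(249, 213) [104  55 131]
(248, 233) [103  49 151]
```

View pics/t2.png

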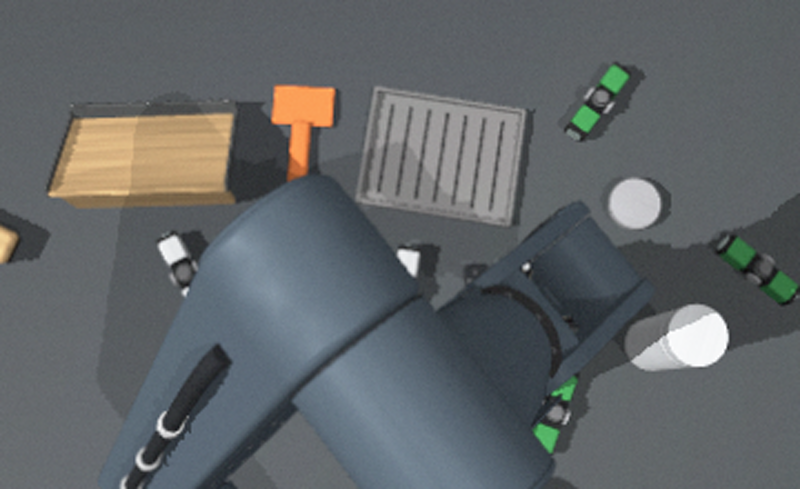

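The arm hides the lamps in the top view. The scene crops show them undisturbed. Picking D.

Emit:
play_rows(
  plan=[
    [[0.14, 0, 0, 0, 0, -0.0376, 1], [0.14, 0, -0.4, 0, 0, -0.0376, 1], [0.12, 0, -0.5, 0, 0, -0.0376, 1], [0, 0, -0.6, 0, 0, 0, 1], [0, 0, -0.6, 0, 0, 0, 1], [0, 0, -0.5, 0, 0, 0, 1], [0, 0, -0.36, 0, 0, 0, 1], [0, 0, 0, 0, 0, 0, 1], [0, 0, 0, 0, 0, 0, 1]],
  ],
)

```text
time_s: 11.15
position: [0.3996, -0.3101, 0.0087]
tcp_rot: [[-0.94, 0.342, -0.002], [0.342, 0.94, 0.002], [0.003, 0.002, -1.0]]
force: [-0.2, -0.9, -0.1]
opening: 0.998
```

Emit:
play_rows(
  plan=[
    [[0, 0, 0, 0, 0, 0, -1], [0, 0, 0, 0, 0, 0, -1], [0, 0, 0, 0, 0, 0, -1], [0, 0, 0, 0, 0, 0, -1], [0, 0, 0, 0, 0, 0, -1], [0, 0, 0, 0, 0, 0, -1], [0, 0, 0.4, 0, 0, 0, -1], [0, 0, 0.6, 0, 0, 0, -1], [0, 0, 0.6, 0, 0, 0, -1], [0, 0, 0.4, 0, 0, 0, -1], [0, 0, 0, 0, 0, 0, -1], [0, 0, 0, 0, 0, 0, -1]],
  ],
)

```text
time_s: 12.35
position: [0.3999, -0.3106, 0.1097]
tcp_rot: [[-0.94, 0.342, -0.0], [0.342, 0.94, 0.0], [0.0, 0.0, -1.0]]
force: [-0.7, 0.3, -3.4]
opening: 0.45
```

Emit:
play_rows(
  plan=[
    [[0.7, 0.162, 0, 0, 0, 0.0093, -1], [0.7, 0.162, 0, 0, 0, 0.0093, -1], [0.7, 0.162, 0, 0, 0, 0.0093, -1], [0.7, 0.162, 0, 0, 0, 0.0093, -1], [0.7, 0.162, 0, 0, 0, 0.0093, -1], [0.7, 0.162, 0, 0, 0, 0.0093, -1], [0, 0, 0, 0, 0, 0, -1], [0, 0, 0, 0, 0, 0, -1]],
  ],
)

```text
time_s: 13.15
position: [0.6091, -0.261, 0.1071]
tcp_rot: [[-0.985, 0.172, -0.005], [0.172, 0.985, 0.003], [0.005, 0.002, -1.0]]
force: [-0.8, -0.0, -3.1]
opening: 0.456
```

Emit:
play_rows(
  plan=[
    [[0, 0, -0.6, 0, 0, 0, -1], [0, 0, -0.5, 0, 0, 0, -1], [0, 0, -0.3, 0, 0, 0, -1], [0, 0, -0.2, 0, 0, 0, -1], [0, 0, -0.15, 0, 0, 0, -1], [0, 0, -0.14, 0, 0, 0, -1], [0, 0, 0, 0, 0, 0, -1], [0, 0, 0, 0, 0, 0, -1], [0, 0, 0, 0, 0, 0, -1]],
  ],
)

```text
time_s: 14.05
position: [0.6107, -0.2625, 0.0219]
tcp_rot: [[-0.985, 0.174, 0.002], [0.174, 0.985, -0.001], [-0.002, -0.0, -1.0]]
force: [-4.5, 5.5, 27.5]
opening: 0.455
```

Emit:
play_rows(
  plan=[
    [[0, 0, 0.1, 0, 0, 0, -1], [0, 0, 0, 0, 0, 0, -1], [0, 0, 0, 0, 0, 0, -1]],
  ],
)

```text
time_s: 14.35
position: [0.6104, -0.2629, 0.0217]
tcp_rot: [[-0.985, 0.174, 0.001], [0.174, 0.985, -0.001], [-0.001, -0.001, -1.0]]
force: [-0.4, 1.0, 4.0]
opening: 0.459
```

```bash
python3 -c "
from h import *
duo('d1',(.61,-.262,.04),50)"
```

```text
(no output)
```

View pics/d1.png

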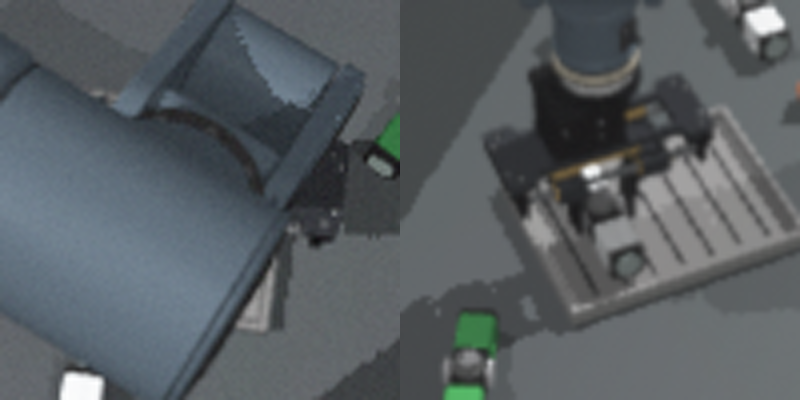

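D is between the fingers on the tray floor (scene half at about (610,220)), apparently having slipped a few mm in the grip. Releasing it.

Emit:
play_rows(
  plan=[
    [[0, 0, 0, 0, 0, 0, 0.3], [0, 0, 0, 0, 0, 0, 0.3], [0, 0, 0, 0, 0, 0, 0.3], [0, 0, 0.2, 0, 0, 0, 0.3], [0, 0, 0.6, 0, 0, 0, 0.3], [0, 0, 0.8, 0, 0, 0, 0.3], [-0.4, 0, 0.8, 0, 0, 0, 0.3], [-0.8, 0, 0, 0, 0, 0, 0.3], [-0.8, 0, 0, 0, 0, 0, 0.3], [-0.8, 0, 0, 0, 0, 0, 0.3]],
  ],
)

```text
time_s: 15.45
position: [0.4691, -0.2623, 0.1417]
tcp_rot: [[-0.985, 0.173, 0.001], [0.172, 0.985, -0.002], [-0.002, -0.001, -1.0]]
force: [-0.3, -0.3, -0.8]
opening: 0.648
```

Run:
```python
from h import *
im=capture("scene");o=[]
for X in((.61,-.262,.03),(.417,-.154,.03),(.446,.014,.03)):
    u,v=map(int,proj("scene",X));o.append(cv2.resize(im[v-28:v+28,u-28:u+28],(266,266),interpolation=cv2.INTER_CUBIC))
cv2.imwrite("pics/e1.png",np.hstack(o)[...,::-1])
t=capture("top")
for o in lamps(t,(185,120,420,265)): print(o[0].round(4),o[1].round(1),round(float(o[2]),3),o[3:])
print(read_state()["position"].round(4))
```

```text
[ 0.4644 -0.26    0.1406]
```

View pics/e1.png

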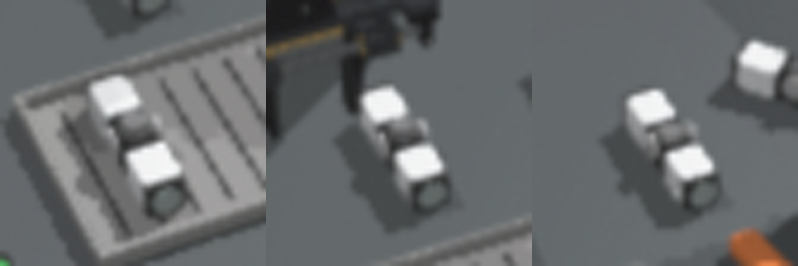

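D lies flat in the tray and C has not moved. Going to C.

Emit:
play_rows(
  plan=[
    [[-0.31, 0.7, 0, 0, 0, 0, 1], [-0.31, 0.7, 0, 0, 0, 0, 1], [-0.31, 0.7, 0, 0, 0, 0, 1], [0, 0, -0.7, 0, 0, 0, 1], [0, 0, -0.5, 0, 0, 0, 1], [0, 0, 0, 0, 0, 0, 1], [0, 0, 0, 0, 0, 0, 1]],
  ],
)

```text
time_s: 16.25
position: [0.4244, -0.1577, 0.0808]
tcp_rot: [[-0.985, 0.173, 0.0], [0.173, 0.985, -0.0], [-0.0, -0.0, -1.0]]
force: [0.4, -0.1, 0.6]
opening: 0.995
```

Emit:
play_rows(
  plan=[
    [[-0.16, 0.08, -0.3, 0, 0, 0, 1], [0, 0, -0.6, 0, 0, 0, 1], [0, 0, -0.4, 0, 0, 0, 1], [0, 0, -0.18, 0, 0, 0, 1], [0, 0, 0, 0, 0, 0, 1], [0, 0, 0, 0, 0, 0, -1], [0, 0, 0, 0, 0, 0, -1], [0, 0, 0, 0, 0, 0, -1], [0, 0, 0, 0, 0, 0, -1], [0, 0, 0, 0, 0, 0, -1], [0, 0, 0, 0, 0, 0, -1]],
  ],
)

```text
time_s: 17.35
position: [0.4157, -0.1534, 0.0067]
tcp_rot: [[-0.985, 0.173, 0.0], [0.173, 0.985, -0.0], [-0.0, -0.0, -1.0]]
force: [0.3, 0.2, -0.3]
opening: 0.538
```

Emit:
play_rows(
  plan=[
    [[0, 0, 0.4, 0, 0, 0, -1], [0, 0, 0.6, 0, 0, 0, -1], [0, 0, 0.6, 0, 0, 0, -1], [0, 0, 0.4, 0, 0, 0, -1], [0, 0, 0, 0, 0, 0, -1], [0, 0, 0, 0, 0, 0, -1]],
  ],
)

```text
time_s: 17.95
position: [0.4154, -0.1532, 0.1063]
tcp_rot: [[-0.985, 0.173, -0.0], [0.173, 0.985, 0.0], [0.0, 0.0, -1.0]]
force: [-0.4, -1.0, -2.9]
opening: 0.456
```

Emit:
play_rows(
  plan=[
    [[0.7, -0.07, 0, 0, 0, 0, -1], [0.7, -0.07, 0, 0, 0, 0, -1], [0.7, -0.07, 0, 0, 0, 0, -1], [0.7, -0.07, 0, 0, 0, 0, -1], [0.7, -0.07, 0, 0, 0, 0, -1], [0.7, -0.07, 0, 0, 0, 0, -1], [0, 0, 0, 0, 0, 0, -1], [0, 0, -0.6, 0, 0, 0, -1], [0, 0, -0.5, 0, 0, 0, -1], [0, 0, -0.3, 0, 0, 0, -1], [0, 0, -0.2, 0, 0, 0, -1], [0, 0, 0, 0, 0, 0, -1]],
  ],
)

```text
time_s: 19.15
position: [0.6248, -0.1739, 0.0263]
tcp_rot: [[-0.985, 0.173, -0.002], [0.173, 0.985, 0.001], [0.002, 0.001, -1.0]]
force: [-0.2, 0.0, -1.5]
opening: 0.458
```

Emit:
play_rows(
  plan=[
    [[0, 0, -0.06, 0, 0, 0, -1], [0, 0, -0.06, 0, 0, 0, -1], [0, 0, 0, 0, 0, 0, -1], [0, 0, 0, 0, 0, 0, -1]],
  ],
)

```text
time_s: 19.55
position: [0.6254, -0.1743, 0.0256]
tcp_rot: [[-0.985, 0.173, 0.0], [0.173, 0.985, -0.0], [-0.0, -0.0, -1.0]]
force: [-7.7, 2.7, 26.4]
opening: 0.453
```

Emit:
play_rows(
  plan=[
    [[0, 0, 0.1, 0, 0, 0, -1], [0, 0, 0, 0, 0, 0, 0.3], [0, 0, 0, 0, 0, 0, 0.3], [0, 0, 0, 0, 0, 0, 0.3], [0, 0, 0.2, 0, 0, 0, 0.3], [0, 0, 0.6, 0, 0, 0, 0.3], [0, 0, 0.8, 0, 0, 0, 0.3], [-0.6, 0, 0.6, 0, 0, 0, 0.3], [-0.8, 0, 0, 0, 0, 0, 0.3], [-0.8, 0, 0, 0, 0, 0, -1], [0, 0, 0, 0, 0, 0, -1], [0, 0, 0, 0, 0, 0, -1]],
  ],
)

```text
time_s: 20.75
position: [0.5154, -0.1746, 0.1361]
tcp_rot: [[-0.985, 0.174, 0.001], [0.174, 0.985, -0.0], [-0.001, -0.0, -1.0]]
force: [1.4, -0.5, 0.0]
opening: 0.46
```

Run:
```python
from h import *
im=capture("scene");o=[]
for X in((.615,-.22,.03),(.446,.014,.03),(.443,.16,.03)):
    u,v=map(int,proj("scene",X));o.append(cv2.resize(im[v-36:v+36,u-36:u+36],(266,266),interpolation=cv2.INTER_CUBIC))
cv2.imwrite("pics/f1.png",np.hstack(o)[...,::-1])
print(read_state()["position"].round(4))
```

```text
[ 0.5167 -0.175   0.1362]
```

View pics/f1.png

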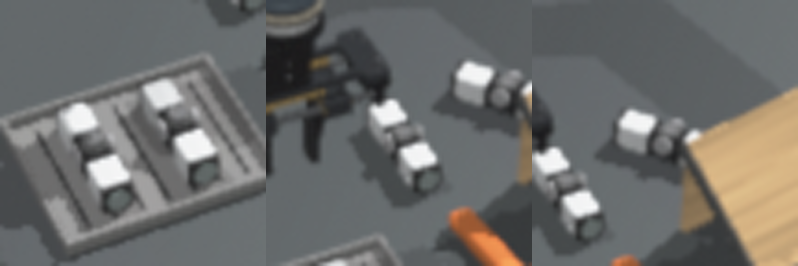

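C and D both lie flat in the tray. Next I probe B's button height with a light touch, staying above the fully-in height.

Emit:
play_rows(
  plan=[
    [[-0.28, 0.76, -0.2, 0, 0, 0, -1], [-0.28, 0.76, -0.2, 0, 0, 0, -1], [-0.28, 0.76, -0.2, 0, 0, 0, -1], [-0.28, 0.76, -0.2, 0, 0, 0, -1], [-0.28, 0.76, -0.2, 0, 0, 0, -1], [0, 0, -0.4, 0, 0, 0, -1], [0, 0, -0.3, 0, 0, 0, -1], [0, 0, 0, 0, 0, 0, -1], [0, 0, 0, 0, 0, 0, -1]],
  ],
)

```text
time_s: 21.7
position: [0.4471, 0.0156, 0.0503]
tcp_rot: [[-0.985, 0.173, 0.001], [0.173, 0.985, -0.0], [-0.001, -0.0, -1.0]]
force: [0.2, -0.3, 0.6]
opening: 0.004
```

Emit:
play_rows(
  plan=[
    [[0, 0, -0.13, 0, 0, 0, -1], [0, 0, -0.12, 0, 0, 0, -1], [0, 0, 0, 0, 0, 0, -1], [0, 0, 0, 0, 0, 0, -1], [0, 0, 0, 0, 0, 0, -1]],
  ],
)

```text
time_s: 22.2
position: [0.4458, 0.0155, 0.0382]
tcp_rot: [[-0.985, 0.174, 0.0], [0.174, 0.985, -0.0], [-0.0, -0.0, -1.0]]
force: [-0.2, 0.5, -0.5]
opening: 0.008
```

```bash
python3 -c "
from h import *
for i in range(5): capture('top');print(read_state()['force'].round(2),read_state()['position'][2])"
```

```text
[-0.35  0.52 -0.25] 0.03821760348672215
[ 0.02  0.7  -0.23] 0.038249717172960045
[0.81 0.68 0.33] 0.03824191534934018
[-0.05  0.02 -0.38] 0.038220356004232986
[ 0.28 -0.01  0.04] 0.03819909020581412
```

B gives no push-back at 38 mm, so B is sound. Gripping it by the discs.

Emit:
play_rows(
  plan=[
    [[0, 0, 0.6, 0, 0, 0, 0.3], [0, 0, 0.5, 0, 0, 0, 0.3], [0, 0, 0, 0, 0, 0, 0.3], [0, 0, 0, 0, 0, 0, 0.3], [0, 0, 0, 0, 0, 0, 0.3], [0, 0, 0, 0, 0, 0, 0.3], [0, 0, 0, 0, 0, 0, 0.3], [0, 0, 0, 0, 0, 0, 0.3], [0, 0, 0, 0, 0, 0, 0.3], [0, 0, 0, 0, 0, 0, 0.3]],
  ],
)

```text
time_s: 23.45
position: [0.4456, 0.0157, 0.0929]
tcp_rot: [[-0.985, 0.173, -0.0], [0.173, 0.985, 0.0], [0.0, 0.0, -1.0]]
force: [0.3, -0.3, -1.1]
opening: 0.646
```

Emit:
play_rows(
  plan=[
    [[0.01, -0.01, -0.6, 0, 0, 0, 0.3], [0, 0, -0.6, 0, 0, 0, 0.3], [0, 0, -0.35, 0, 0, 0, 0.3], [0, 0, -0.15, 0, 0, 0, 0.3], [0, 0, 0, 0, 0, 0, 0.3], [0, 0, 0, 0, 0, 0, -1], [0, 0, 0, 0, 0, 0, -1], [0, 0, 0, 0, 0, 0, -1], [0, 0, 0, 0, 0, 0, -1], [0, 0, 0, 0, 0, 0, -1], [0, 0, 0, 0, 0, 0, -1], [0, 0, 0, 0, 0, 0, -1]],
  ],
)

```text
time_s: 24.65
position: [0.4467, 0.0151, 0.0088]
tcp_rot: [[-0.985, 0.173, 0.002], [0.173, 0.985, -0.0], [-0.002, -0.0, -1.0]]
force: [0.7, 1.4, 7.3]
opening: 0.456
```

Emit:
play_rows(
  plan=[
    [[0, 0, 0.3, 0, 0, 0, -1], [0, 0, 0.5, 0, 0, 0, -1], [0, 0, 0.6, 0, 0, 0, -1], [0, 0, 0.6, 0, 0, 0, -1], [0, 0, 0.6, 0, 0, 0, -1], [0, 0, 0.5, 0, 0, 0, -1], [0, 0, 0, 0, 0, 0, -1], [0, 0, 0, 0, 0, 0, -1], [0, 0, 0, 0, 0, 0, -1]],
  ],
)

```text
time_s: 25.55
position: [0.4448, 0.0154, 0.1617]
tcp_rot: [[-0.985, 0.173, -0.003], [0.173, 0.985, 0.001], [0.003, 0.0, -1.0]]
force: [0.1, -0.7, -3.5]
opening: 0.454
```

Run:
```python
from h import *
duo('g1',(.446,.015,.16),40)
```

```text
(no output)
```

View pics/g1.png

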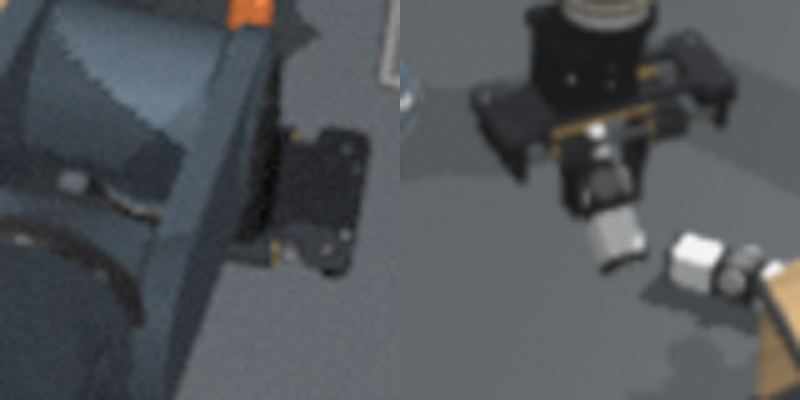

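Run:
```python
from h import *
u0,v0=map(int,proj("scene",(.446,.015,.16)))
p=np.array([.445,.0154,.178])
for n,s in(("far dips",-1),("far rises",1)):
    for e in(1,-1):
        q=p+e*.065*np.array([.815*.985,-.815*.17,s*.58]);u,v=proj("scene",q)
        print(n,"far" if e>0 else "near",400+5*(u-u0+40),5*(v-v0+40))
```

```text
far dips far 630.708587418402 262.59225677067775
far dips near 572.2049711069462 107.85871114695041
far rises far 633.4895850125275 183.90138343052143
far rises near 571.041751369533 185.49924861385108
```

The cap sits at (625,260), matching "far end dips" (631,263). B's heavy end is already +x, which is downhill. Carrying it over the rack.

Emit:
play_rows(
  plan=[
    [[0, 0, 0.7, 0, 0, 0, -1], [0, 0, 0.6, 0, 0, 0, -1], [0.63, 0.49, 0, 0, 0, 0.0093, -1], [0.63, 0.49, 0, 0, 0, 0.0093, -1], [0.63, 0.49, 0, 0, 0, 0.0093, -1], [0.63, 0.49, 0, 0, 0, 0.0093, -1], [0.63, 0.49, 0, 0, 0, 0.0093, -1], [0.63, 0.49, 0, 0, 0, 0.0093, -1], [0, 0, 0, 0, 0, 0, -1], [0, 0, 0, 0, 0, 0, -1]],
  ],
)

```text
time_s: 26.65
position: [0.6343, 0.1625, 0.2253]
tcp_rot: [[-1.0, -0.002, -0.005], [-0.002, 1.0, -0.001], [0.005, -0.001, -1.0]]
force: [-0.7, -1.0, -3.0]
opening: 0.454
```

Emit:
play_rows(
  plan=[
    [[0, 0, -0.7, 0, 0, 0, -1], [0, 0, -0.7, 0, 0, 0, -1], [0, 0, -0.6, 0, 0, 0, -1], [0, 0, -0.4, 0, 0, 0, -1], [0, 0, -0.3, 0, 0, 0, -1], [0, 0, -0.14, 0, 0, 0, -1], [0, 0, 0, 0, 0, 0, -1], [0, 0, 0, 0, 0, 0, -1], [0, 0, 0, 0, 0, 0, -1]],
  ],
)

```text
time_s: 27.55
position: [0.6362, 0.1622, 0.0875]
tcp_rot: [[-1.0, -0.001, 0.003], [-0.001, 1.0, 0.0], [-0.003, 0.0, -1.0]]
force: [-0.6, 0.7, -2.9]
opening: 0.456
```

Emit:
play_rows(
  plan=[
    [[0, 0, -0.1, 0, 0, 0, -1], [0, 0, 0, 0, 0, 0, -1], [0, 0, 0, 0, 0, 0, -1]],
  ],
)

```text
time_s: 27.85
position: [0.6351, 0.1622, 0.0811]
tcp_rot: [[-1.0, -0.001, -0.0], [-0.001, 1.0, -0.0], [0.0, -0.0, -1.0]]
force: [-0.5, -0.4, -2.8]
opening: 0.457
```

Emit:
play_rows(
  plan=[
    [[0, 0, -0.1, 0, 0, 0, -1], [0, 0, 0, 0, 0, 0, -1], [0, 0, 0, 0, 0, 0, -1]],
  ],
)

```text
time_s: 28.15
position: [0.6349, 0.1621, 0.0757]
tcp_rot: [[-1.0, -0.001, -0.001], [-0.001, 1.0, -0.0], [0.001, -0.0, -1.0]]
force: [0.1, 0.7, -3.1]
opening: 0.455
```

Emit:
play_rows(
  plan=[
    [[0, 0, -0.06, 0, 0, 0, -1], [0, 0, 0, 0, 0, 0, -1], [0, 0, 0, 0, 0, 0, -1]],
  ],
)

```text
time_s: 28.45
position: [0.6355, 0.1621, 0.0731]
tcp_rot: [[-1.0, -0.001, 0.001], [-0.001, 1.0, -0.0], [-0.001, -0.0, -1.0]]
force: [1.4, -1.0, -2.3]
opening: 0.455
```

Emit:
play_rows(
  plan=[
    [[0, 0, -0.05, 0, 0, 0, -1], [0, 0, 0, 0, 0, 0, -1], [0, 0, 0, 0, 0, 0, -1]],
  ],
)

```text
time_s: 28.75
position: [0.6356, 0.1622, 0.0707]
tcp_rot: [[-1.0, -0.001, 0.001], [-0.001, 1.0, 0.0], [-0.001, 0.0, -1.0]]
force: [0.5, -0.5, -2.8]
opening: 0.455
```

Emit:
play_rows(
  plan=[
    [[0, 0, -0.05, 0, 0, 0, -1], [0, 0, 0, 0, 0, 0, -1], [0, 0, 0, 0, 0, 0, -1]],
  ],
)

```text
time_s: 29.05
position: [0.6372, 0.1622, 0.0694]
tcp_rot: [[-1.0, -0.001, 0.005], [-0.001, 1.0, 0.0], [-0.005, 0.0, -1.0]]
force: [3.5, 1.3, 4.3]
opening: 0.455
```

Emit:
play_rows(
  plan=[
    [[0, 0, -0.04, 0, 0, 0, -1], [0, 0, 0, 0, 0, 0, -1], [0, 0, 0, 0, 0, 0, -1]],
  ],
)

```text
time_s: 29.35
position: [0.6383, 0.1622, 0.0686]
tcp_rot: [[-1.0, -0.001, 0.007], [-0.001, 1.0, 0.0], [-0.007, 0.0, -1.0]]
force: [2.7, 0.8, 8.9]
opening: 0.458
```

Contact came at the predicted height, with the push along the board's normal. Releasing.

Emit:
play_rows(
  plan=[
    [[0, 0, 0.02, 0, 0, 0, 0.3], [0, 0, 0, 0, 0, 0, 0.3], [0, 0, 0, 0, 0, 0, 0.3], [0, 0, 0, 0, 0, 0, 0.3], [0, 0, 0.4, 0, 0, 0, 0.3], [0, 0, 0.8, 0, 0, 0, 0.3], [0, 0, 0.8, 0, 0, 0, 0.3], [0, 0, 0.8, 0, 0, 0, 0.3], [-0.6, 0, 0, 0, 0, 0, -1], [-0.8, 0, 0, 0, 0, 0, -1], [-0.8, 0, 0, 0, 0, 0, -1], [-0.8, 0, 0, 0, 0, 0, -1]],
  ],
)

```text
time_s: 30.55
position: [0.4831, 0.1621, 0.2067]
tcp_rot: [[-1.0, -0.001, -0.001], [-0.001, 1.0, -0.0], [0.001, -0.0, -1.0]]
force: [-0.3, 0.2, 1.1]
opening: 0.375
```

Emit:
play_rows(
  plan=[
    [[-0.8, 0, 0, 0, 0, 0, -1], [0, 0, 0, 0, 0, 0, -1], [0, 0, 0, 0, 0, 0, -1]],
  ],
)

```text
time_s: 30.85
position: [0.4444, 0.1623, 0.2071]
tcp_rot: [[-1.0, -0.002, -0.0], [-0.002, 1.0, -0.0], [0.0, -0.0, -1.0]]
force: [0.8, -0.3, 0.4]
opening: 0.096
```

Run:
```python
from h import *
im=capture("scene");t=capture("top");o=[]
for i,c,X in((im,"scene",(.6,.2,.06)),(im,"scene",(.443,.16,.03)),(t,"top",(.6,.2,.06))):
    u,v=map(int,proj(c,X));o.append(cv2.resize(i[v-36:v+36,u-36:u+36],(266,266),interpolation=cv2.INTER_CUBIC))
cv2.imwrite("pics/i1.png",np.hstack(o)[...,::-1])
print(read_state()["position"].round(4))
```

```text
[0.4467 0.1622 0.2073]
```

View pics/i1.png

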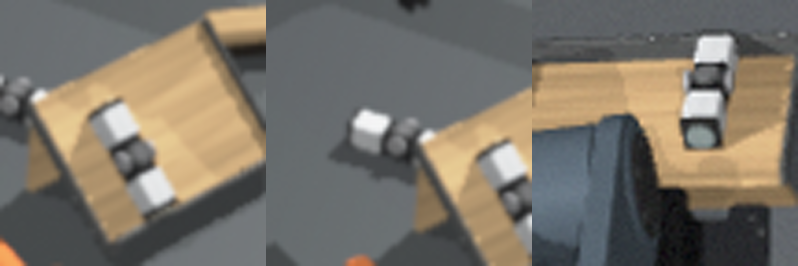

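B rests on the board at (130,155) in the left panel, and A has not moved. Probing A's button lightly.

Emit:
play_rows(
  plan=[
    [[-0.07, -0.04, -0.7, 0, 0, 0, -1], [0, 0, -0.8, 0, 0, 0, -1], [0, 0, -0.8, 0, 0, 0, -1], [0, 0, -0.7, 0, 0, 0, -1], [0, 0, -0.2, 0, 0, 0, -1], [0, 0, -0.1, 0, 0, 0, -1], [0, 0, -0.08, 0, 0, 0, -1], [0, 0, 0, 0, 0, 0, -1], [0, 0, 0, 0, 0, 0, -1]],
  ],
)

```text
time_s: 31.85
position: [0.4427, 0.1603, 0.0392]
tcp_rot: [[-1.0, -0.001, 0.003], [-0.001, 1.0, 0.0], [-0.003, 0.0, -1.0]]
force: [0.4, 0.2, -1.0]
opening: 0.003
```

```bash
python3 -c "
from h import *
for i in range(5): capture('top');print(read_state()['force'].round(2),read_state()['position'].round(4))"
```

```text
[-0.28  0.27 -0.24] [0.4426 0.1603 0.0392]
[ 0.17 -0.46  0.33] [0.4424 0.1603 0.0391]
[ 0.39 -0.27  0.02] [0.4423 0.1603 0.039 ]
[-0.04  0.21 -0.08] [0.4422 0.1602 0.0388]
[-0.21 -0.17  0.7 ] [0.442  0.1602 0.0387]
```

A gives no push-back either, so it is sound. Gripping A, turned 28°.

Emit:
play_rows(
  plan=[
    [[0, 0, 0.6, 0, 0, 0, 0.3], [0, 0, 0.5, 0, 0, 0.0389, 0.3], [0, 0, 0, 0, 0, 0.0389, 0.3], [0, 0, 0, 0, 0, 0.0389, 0.3], [0, 0, 0, 0, 0, 0.0389, 0.3], [0, 0, 0, 0, 0, 0, 0.3], [0, 0, 0, 0, 0, 0, 0.3], [0, 0, 0, 0, 0, 0, 0.3], [0, 0, 0, 0, 0, 0, 0.3], [0, 0, 0, 0, 0, 0, 0.3]],
  ],
)

```text
time_s: 33.1
position: [0.4416, 0.1602, 0.093]
tcp_rot: [[-0.883, -0.47, -0.0], [-0.47, 0.883, -0.0], [0.0, 0.0, -1.0]]
force: [0.1, 1.0, -0.9]
opening: 0.646
```

Emit:
play_rows(
  plan=[
    [[0.03, 0.01, -0.6, 0, 0, 0, 0.3], [0, 0, -0.6, 0, 0, 0, 0.3], [0, 0, -0.35, 0, 0, 0, 0.3], [0, 0, -0.15, 0, 0, 0, 0.3], [0, 0, 0, 0, 0, 0, 0.3], [0, 0, 0, 0, 0, 0, -1], [0, 0, 0, 0, 0, 0, -1], [0, 0, 0, 0, 0, 0, -1], [0, 0, 0, 0, 0, 0, -1], [0, 0, 0, 0, 0, 0, -1], [0, 0, 0, 0, 0, 0, -1], [0, 0, 0, 0, 0, 0, -1]],
  ],
)

```text
time_s: 34.3
position: [0.4436, 0.1608, 0.0089]
tcp_rot: [[-0.882, -0.47, 0.002], [-0.47, 0.882, 0.0], [-0.001, -0.0, -1.0]]
force: [-0.0, 2.1, 5.9]
opening: 0.455
```

Emit:
play_rows(
  plan=[
    [[0, 0, 0.3, 0, 0, 0, -1], [0, 0, 0.5, 0, 0, 0, -1], [0, 0, 0.6, 0, 0, 0, -1], [0, 0, 0.7, 0, 0, 0, -1], [0, 0, 0.8, 0, 0, 0, -1], [0, 0, 0.8, 0, 0, 0, -1], [0, 0, 0.7, 0, 0, 0, -1], [0, 0, 0, 0, 0, 0, -1], [0, 0, 0, 0, 0, 0, -1], [0, 0, 0, 0, 0, 0, -1]],
  ],
)

```text
time_s: 35.3
position: [0.4415, 0.1604, 0.2264]
tcp_rot: [[-0.882, -0.47, -0.004], [-0.471, 0.882, -0.001], [0.004, 0.001, -1.0]]
force: [-0.3, -0.1, -3.1]
opening: 0.457
```

Run:
```python
from h import *
P=read_state()["position"];print(P.round(4))
duo('j1',P,40)
u0,v0=map(int,proj("scene",P))
p=P+[0,0,.016];a=np.radians(28)
for n,s in(("far dips",-1),("far rises",1)):
    for e in(1,-1):
        q=p+e*.065*np.array([.815*np.cos(a),.815*np.sin(a),s*.58]);u,v=proj("scene",q)
        print(n,"far" if e>0 else "near",400+5*(u-u0+40),5*(v-v0+40))
```

```text
[0.4415 0.1604 0.2264]
far dips far 661.371132731854 245.67766686969165
far dips near 541.8851607833057 129.0873472004374
far rises far 668.5546222118978 165.0633129261766
far rises near 537.881343853536 209.11001105208584
```

View pics/j1.png

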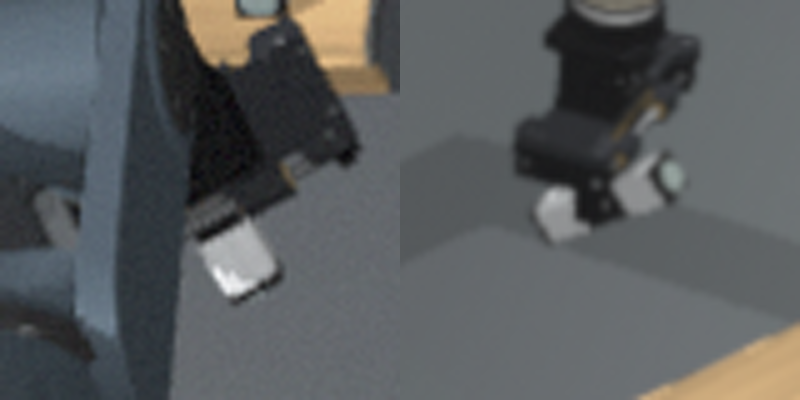

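A's far cap is at (670,172), matching "far rises" (669,165). Its near end is heavy, so A needs about a half turn. Checking the wrist range.

```bash
python3 -c "
from h import *
s=read_state();print(s['joint_positions'].round(1))"
```

```text
[   6.3   18.1  103.2   -0.    58.9 -111.8]
```

Emit:
play_rows(
  plan=[
    [[0, 0, 0, 0, 0, -0.0445, -1], [0, 0, 0, 0, 0, -0.0445, -1], [0, 0, 0, 0, 0, -0.0445, -1], [0, 0, 0, 0, 0, -0.0445, -1], [0, 0, 0, 0, 0, -0.0445, -1], [0, 0, 0, 0, 0, -0.0445, -1], [0, 0, 0, 0, 0, -0.0445, -1], [0, 0, 0, 0, 0, -0.0445, -1], [0, 0, 0, 0, 0, -0.0445, -1], [0, 0, 0, 0, 0, -0.0445, -1], [0, 0, 0, 0, 0, -0.0445, -1], [0, 0, 0, 0, 0, -0.0445, -1]],
  ],
)

```text
time_s: 36.6
position: [0.4423, 0.1605, 0.2264]
tcp_rot: [[-0.368, 0.93, -0.004], [0.93, 0.368, -0.001], [0.001, -0.004, -1.0]]
force: [-0.4, -0.5, -2.8]
opening: 0.457
```

Emit:
play_rows(
  plan=[
    [[0, 0, 0, 0, 0, -0.0445, -1], [0, 0, 0, 0, 0, -0.0445, -1], [0, 0, 0, 0, 0, -0.0445, -1], [0, 0, 0, 0, 0, -0.0445, -1], [0, 0, 0, 0, 0, -0.0445, -1], [0, 0, 0, 0, 0, -0.0445, -1], [0, 0, 0, 0, 0, -0.0445, -1], [0, 0, 0, 0, 0, -0.0445, -1], [0, 0, 0, 0, 0, -0.0445, -1], [0, 0, 0, 0, 0, -0.0445, -1], [0, 0, 0, 0, 0, -0.0445, -1], [0, 0, 0, 0, 0, 0, -1]],
  ],
)

```text
time_s: 37.8
position: [0.4423, 0.1605, 0.2266]
tcp_rot: [[0.915, 0.404, -0.003], [0.404, -0.915, -0.0], [-0.003, -0.001, -1.0]]
force: [-0.2, 0.5, -2.0]
opening: 0.459
```

Emit:
play_rows(
  plan=[
    [[0.646, 0.315, 0, 0, 0, -0.022, -1], [0.646, 0.315, 0, 0, 0, -0.022, -1], [0.646, 0.315, 0, 0, 0, -0.022, -1], [0.646, 0.315, 0, 0, 0, -0.022, -1], [0.646, 0.315, 0, 0, 0, -0.022, -1], [0.646, 0.315, 0, 0, 0, -0.022, -1], [0, 0, 0, 0, 0, 0, -1], [0, 0, 0, 0, 0, 0, -1]],
  ],
)

```text
time_s: 38.6
position: [0.6362, 0.2551, 0.2257]
tcp_rot: [[1.0, 0.004, -0.004], [0.004, -1.0, -0.001], [-0.004, 0.001, -1.0]]
force: [-0.8, -0.3, -2.1]
opening: 0.459
```

Emit:
play_rows(
  plan=[
    [[0, 0, -0.7, 0, 0, 0, -1], [0, 0, -0.7, 0, 0, 0, -1], [0, 0, -0.6, 0, 0, 0, -1], [0, 0, -0.4, 0, 0, 0, -1], [0, 0, -0.3, 0, 0, 0, -1], [0, 0, -0.14, 0, 0, 0, -1], [0, 0, 0, 0, 0, 0, -1], [0, 0, 0, 0, 0, 0, -1], [0, 0, 0, 0, 0, 0, -1]],
  ],
)

```text
time_s: 39.5
position: [0.638, 0.2554, 0.0876]
tcp_rot: [[1.0, 0.002, 0.003], [0.002, -1.0, 0.001], [0.003, -0.001, -1.0]]
force: [1.0, -0.1, -2.3]
opening: 0.458
```

Descending from 0.086 to about 0.073, then in small steps until it touches.

Emit:
play_rows(
  plan=[
    [[0, 0, -0.1, 0, 0, 0, -1], [0, 0, -0.1, 0, 0, 0, -1], [0, 0, -0.06, 0, 0, 0, -1], [0, 0, 0, 0, 0, 0, -1], [0, 0, 0, 0, 0, 0, -1]],
  ],
)

```text
time_s: 40.0
position: [0.6369, 0.2551, 0.0728]
tcp_rot: [[1.0, 0.001, -0.0], [0.001, -1.0, -0.0], [-0.0, 0.0, -1.0]]
force: [-0.1, 0.2, -2.5]
opening: 0.454
```

Emit:
play_rows(
  plan=[
    [[0, 0, -0.05, 0, 0, 0, -1], [0, 0, 0, 0, 0, 0, -1], [0, 0, 0, 0, 0, 0, -1]],
  ],
)

```text
time_s: 40.3
position: [0.6369, 0.2552, 0.0705]
tcp_rot: [[1.0, 0.001, -0.0], [0.001, -1.0, 0.0], [-0.0, -0.0, -1.0]]
force: [0.1, -0.8, -2.1]
opening: 0.458
```

Emit:
play_rows(
  plan=[
    [[0, 0, -0.05, 0, 0, 0, -1], [0, 0, 0, 0, 0, 0, -1], [0, 0, 0, 0, 0, 0, -1]],
  ],
)

```text
time_s: 40.6
position: [0.6372, 0.2552, 0.0681]
tcp_rot: [[1.0, 0.001, 0.0], [0.001, -1.0, 0.0], [0.0, -0.0, -1.0]]
force: [-0.7, 0.2, -1.6]
opening: 0.459
```

Emit:
play_rows(
  plan=[
    [[0, 0, -0.05, 0, 0, 0, -1], [0, 0, 0, 0, 0, 0, -1], [0, 0, 0, 0, 0, 0, -1]],
  ],
)

```text
time_s: 40.9
position: [0.6389, 0.2553, 0.0669]
tcp_rot: [[1.0, 0.002, 0.004], [0.002, -1.0, 0.001], [0.004, -0.001, -1.0]]
force: [2.4, 0.1, 2.8]
opening: 0.455
```

Emit:
play_rows(
  plan=[
    [[0, 0, -0.04, 0, 0, 0, -1], [0, 0, 0, 0, 0, 0, -1], [0, 0, 0, 0, 0, 0, -1]],
  ],
)

```text
time_s: 41.2
position: [0.6399, 0.2554, 0.0661]
tcp_rot: [[1.0, 0.002, 0.007], [0.002, -1.0, 0.001], [0.007, -0.001, -1.0]]
force: [2.3, -0.9, 7.6]
opening: 0.457
```

Emit:
play_rows(
  plan=[
    [[0, 0, 0.02, 0, 0, 0, 0.3], [0, 0, 0, 0, 0, 0, 0.3], [0, 0, 0, 0, 0, 0, 0.3], [0, 0, 0, 0, 0, 0, 0.3], [0, 0, 0.4, 0, 0, 0, 0.3], [0, 0, 0.8, 0, 0, 0, 0.3], [0, 0, 0.8, 0, 0, 0, 0.3], [0, 0, 0.9, 0, 0, 0, 0.3], [-0.6, 0.6, 0.3, 0, 0, 0, 0.3], [-0.6, 0.7, 0, 0, 0, 0, 0.3], [-0.6, 0.7, 0, 0, 0, 0, 0.3], [-0.6, 0.7, 0, 0, 0, 0, 0.3]],
  ],
)

```text
time_s: 42.4
position: [0.5154, 0.391, 0.2244]
tcp_rot: [[1.0, 0.001, -0.001], [0.001, -1.0, -0.0], [-0.001, 0.0, -1.0]]
force: [0.6, 0.4, -0.0]
opening: 0.655
```

Emit:
play_rows(
  plan=[
    [[-0.6, 0.7, 0, 0, 0, 0, 0.3], [-0.6, 0.7, 0, 0, 0, 0, 0.3], [-0.6, 0.7, 0, 0, 0, 0, 0.3], [-0.6, 0.7, 0, 0, 0, 0, 0.3], [-0.5, 0.4, 0, 0, 0, 0, 0.3], [0, 0, 0, 0, 0, 0, 0.3], [0, 0, 0, 0, 0, 0, 0.3]],
  ],
)

```text
time_s: 43.1
position: [0.371, 0.5503, 0.224]
tcp_rot: [[1.0, 0.004, -0.0], [0.004, -1.0, -0.001], [-0.0, 0.001, -1.0]]
force: [-0.5, 0.2, -0.4]
opening: 0.65
```

Run:
```python
from h import *
im=capture("scene");t=capture("top")
a=cv2.resize(im[140:310,160:420],(400,262),interpolation=cv2.INTER_CUBIC)
b=cv2.resize(t[110:280,70:480],(400,166),interpolation=cv2.INTER_CUBIC)
c=[]
for i,cm,X in((im,"scene",(.62,.21,.07)),(t,"top",(.62,.21,.07)),(t,"top",(.617,-.218,.03))):
    u,v=map(int,proj(cm,X));c.append(cv2.resize(i[v-35:v+35,u-45:u+45],(400,311),interpolation=cv2.INTER_CUBIC))
s=cv2.resize(im[140:310,160:420],(400,311),interpolation=cv2.INTER_CUBIC)
cv2.imwrite("pics/k1.png",np.vstack([np.hstack([s,c[0]]),np.hstack(c[1:])])[:,:,::-1])
cv2.imwrite("pics/k_top.png",t[...,::-1])
for thr in (120,150):
  for o in lamps(t,(185,120,420,280),thr=thr): print(thr,o[0].round(4),o[1].round(1),round(float(o[2]),3),o[3:])
print(read_state()["position"].round(4))
```

```text
150 [0.6631 0.1719] -9.6 0.052 (np.int32(67), np.int32(66))
150 [ 0.6289 -0.1753] -9.6 0.078 (np.int32(110), np.int32(108))
150 [ 0.5896 -0.2711] -9.7 0.077 (np.int32(117), np.int32(119))
[0.3726 0.5494 0.2242]
```

View pics/k1.png

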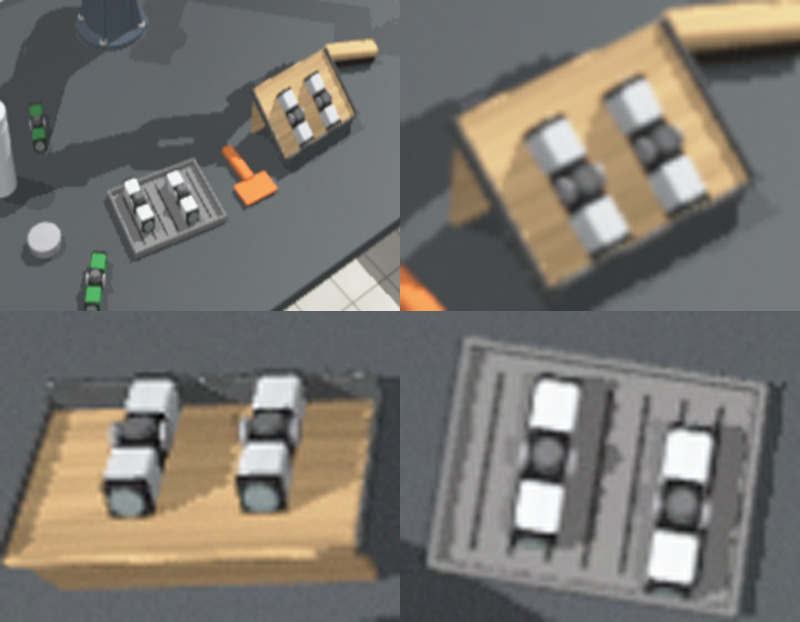

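The final views show two lamps on the rack with their heavy ends at the lip, and two flat in the tray. D sits about 2 cm nearer the near rim than I placed it, but its middle is well inside. The gripper is clear of everything, so I am handing in.

```bash
python3 -c "
from h import *
t=capture('top')
for o in lamps(t,(185,120,420,280),thr=150): print(o[0].round(4),o[1].round(1),round(float(o[2]),3))
print(read_state()['force'].round(2),hand_in())"
```

```text
[0.6632 0.172 ] -9.9 0.052
[ 0.6289 -0.1753] -9.6 0.078
[ 0.5895 -0.2711] -9.8 0.077
the job is handed in; nothing more can be done
[ 0.27 -0.11 -0.06] None
```

I handed the job in at about 43 s. All four lamps present were pressed, sorted and placed. I have no verdict, since hand-in reports none. I named the lamps A to D from left to right; the pictures don't show which listed numbers they are. The three green lamps were left alone.

| Lamp | Button test | Result | Where it is now |
|---|---|---|---|
| A | no push-back with the fingers at about 39 mm | sound | on the rack, heavy end at the low edge (its near end was heavy, so I turned it round) |
| B | no push-back with the fingers at 38 mm | sound | on the rack, heavy end at the low edge (its far end was heavy) |
| C | about 1.6 N push-back at 37.8 mm | worn | flat in the boot tray |
| D | about 2 N push-back at 37.9 mm | worn | flat in the boot tray |

- **Last checks:** The final pictures show both sound lamps resting on the board and both worn lamps in the tray. C, D and B had not moved between the last two looks. A was not picked up by that automatic check, so I only have the picture for it.
- **Bystanders:** They looked undisturbed where visible; the canister and brush were only partly in the last views. I did not measure any of them.
- **What disagreed:** D ended about 2 cm from where I set it down, towards the tray's near rim. Its near cap may touch the rim, which I estimate would tilt it about 5°, within the limit. Its middle is well inside the tray.
- **Grip slip:** C and D were held several millimetres lower than planned, because I lifted before the fingers had fully closed. I allowed more closing time for A and B.

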